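# Free an opened tin from the bench tin opener and hold it level over the bowl

### The job

The tin in the bench tin opener has been cut open and is full to the brim: raise the opener's lever so that the cutting wheel comes well clear of the rim, then draw the tin forward out of the head and lift it off, level all the way so that nothing spills. Carry it over the middle of the white bowl and finish there still holding it, level and still, about a hand's breadth above the bowl and touching nothing else, ready to be tipped out. Leave the lever up and do not shift the bowl or disturb the other things on the worktop.

Things in the scene. Friction and masses are not known exactly. Their poses are not given: they have to be found in the camera images.
- lever (a joint): the opener's lever, a hinge in the head with a level axis across the opener (the opener's own y axis). 0 = down, cutting wheel inside the tin's rim; grows as the grip is raised and swings back towards the column; from 0.8 rad the wheel is well clear, stop at 1.1 rad (right up). Stiff: about 0.2 N m of friction (some 3 N at the grip), so it stays where it is left.
- lever_grip (a point): centre of the lever's black grip, 44 mm long, 15 mm wide across the opener, 10 mm thick. Lever down: 44 mm above the tin's rim, 23 mm to the robot's side of the tin's axis, its free end rising 25 degrees towards the robot. Right up: about 70 mm above the pivot and 7 mm to the robot's side of it. Nothing stands within 50 mm beside it.
- lever_pivot (a point): the lever's pivot in the head, 45 mm behind the tin's axis, 124 mm above the worktop; its axes are the opener's (x from the tin back to the column, z up). The grip's centre lies at (-68, 0, +26.5) mm from it with the lever down, 73 mm away, and swings up and back about it.
- opener: grey bench tin opener, fixed. Origin: on the worktop, middle of the tin's seat; x axis from the seat back to the column, z up; at yaw 0 it faces the robot (-x). Foot plate 112 mm wide, 12 mm thick, x -48 to 124. Column at x = 88 mm, 177 mm high. Head x 26 to 112 mm, 50 mm wide, 90 to 141 mm high. Crank on its right: x 65 to 125, y -25 to -71 mm.
- head_nose (a point): middle of the lower front edge of the head, 26 mm behind the tin's axis, 2.5 mm above the tin's rim. Its two cheeks reach over the back 6 mm of the rim, so the tin cannot be lifted straight up: draw it at least 10 mm (better 40) forward first, along the opener's -x. With the lever down, the cutting wheel, 5 mm deep inside the rim, stops that.
- opened_tin: food tin, steel with a yellow, white and green paper band, 95 mm high, 64 mm in diameter (grasp it round the body); 0.2 to 0.35 kg. It is loose, standing on the opener's foot plate (12 mm above the worktop), rim under the head. The lid lies 8 mm below the rim. Origin: centre of the underside; z axis up along the tin.
- bowl: white ceramic bowl, 150 mm in diameter, 65 mm high, standing loose on the worktop. Origin: centre of its underside.
- tomato_tin: food tin, 75 mm in diameter, 110 mm high, a bystander. Origin: centre of the underside.
- tuna_tin: low food tin, 75 mm in diameter, 58 mm high, a bystander. Origin: centre of the underside.
- salt: glass salt shaker with a steel cap, 44 mm in diameter, 90 mm high, a bystander. Origin: centre of the underside.
- teaspoon: teaspoon lying on the worktop, 137 x 28 x 13 mm, a bystander. Origin: centre of the underside.
- espresso_cup: white espresso cup with one handle, 58 x 85 x 56 mm, a bystander. Origin: centre of the underside.
Not all that is in view belongs to the job. What is shaped like the opened_tin but blue or orange is not meant.

How it is judged:
By the outcome, as a careful person would: the job done as asked, in the order asked, and still so for the second after the job is handed in, while the arm keeps its last pose, push and grip.
It also fails if it takes over 53 s, if anything falls off the work surface, if the arm or the gripper's body presses on something with over 40 N, if the wrist force passes 120 N, or if a joint passes its speed limit or range.

### The arm

A 7-joint arm with a two-finger parallel gripper is mounted at the origin on a cart in front of the work surface, level with it; the furniture and walls round the work are solid. World frame = base frame: x ahead of the robot, y to its left, z up, the work surface at z = 0. Lengths are in m, angles in rad, forces in N, time in s.
With the tool pointing down it reaches from about 0.4 to 0.85 m from the base axis. Payload 4.5 kg.
Tool frame: the origin (TCP) lies at the very end of the fingers, on their centre line; the grasp point (between the pads) lies 19 mm behind it; z points along the fingers, y is the line along which they close (so a half turn about z gives the same grasp; the last joint's range is limited). The gripper opens to 88 mm and grips with 3 to 60 N. Pads are 18 mm wide; open, the fingers measure 123 mm over their backs; the gripper's body (75 mm by 187 mm) begins 45 mm behind the grasp point.
Start: joints at [1.26, 0.689, -0.195, 1.565, 0.157, 0.902, -0.215], TCP at [0.211, -0.588, 0.21] pointing down, gripper open.
Joint ranges: [-3.01, 3.01], [-0.46, 2.08], [-1.47, 1.51], [0.13, 2.56], [-1, 4.14], [0.04, 2.09], [-2.66, 2.66]. Speed limits (rad/s): [2.57, 2.57, 3.14, 3.14, 3.14, 3.14, 3.14].

### API

Orientations are given as a unit quaternion [x, y, z, w].
In Python, from plant import r, eyes, nets gives the robot as it stands.
- The arm moves only by the shell command python3 -m pendant 'ROWS' [FORCE]. ROWS is JSON, a list of rows, each an object of numbers: "claw": the opening, from 0 (shut) to 1 (fully open); "dx", "dy", "dz": the shift along the world's x, y, z in mm; "twist": the turn about the world's z in rad. In form: [{"claw": .., "dx": .., "dy": .., "dz": .., "twist": ..}, ...]. A call has 1 to 8 rows; each row is the pose to reach, as a shift and turn from the pose commanded when the call began; what a row does not reach only later rows make up. A row lasts 1/10 s, in which the tool goes at most 50 mm and 8.59 degrees, less where a joint would pass 70% of its speed; a pose out of reach is approached as far as the arm can. A call with a gripper value outside its range is refused whole. The fingers move at their own pace and stop on an object; FORCE is the grip in N (left out, the last holds). Time passes only in rows, so rows that repeat a pose let the fingers close. It gives the time, the measured TCP pose, the force, the opening and the grip force at its end, in the units of the state.
- r.get_state(): the state, without advancing time (a new reading comes with each control period).
- eyes.snapshot(name): name is "scene" or "top"; returns (picture, depth): 480x640x3 uint8, blue, green, red; 480x640 float32, m along the optical axis (not along the pixel's ray), 0 where there is no reading.
- eyes.camera_info(name): a dict with "K" (3x3 intrinsics, pixels), "D" ([k1, k2, p1, p2, k3] as OpenCV has them; the pictures are not rectified), "world_to_cam" (4x4, takes a point from world to camera coordinates). Camera axes: x right, y down, z forward; pixel columns grow to the right and rows downward; lengths in m; the calibration is good to about 2 mm. A picture is of the moment at which its call begins. camera_info takes no time and is no camera call.
- r.finish_job(): hands the job in; it is judged then, once.
Trained networks look in the newest picture that a camera, given by its name, has taken for a name from the list of things; names that differ only in an ending like _2 or _b are one class to them, and where a whole thing is asked for, a point or a joint stands for the part that bears it (a point fixed in the world has none). Each returns a list of dicts, best first, with "confidence" (0 to 1); they miss things now and then, are a little off and sometimes report something else, mostly with a low value. They report only what shows in the picture. A call takes as long as a camera call. They do not tell look-alikes from the thing itself.
- nets.spot_in(camera, query): "box" ([left, top, width, height] as shares, 0 to 1, of the picture: columns of its width, rows of its height, round what is visible of it).
- nets.place_of(camera, query): "position" ([column, row] as shares, 0 to 1, of the picture: columns of its width, rows of its height: a listed point, or the origin of a listed thing).
The state is a dict: "clock": time; "q": joint angles; "qd": joint speeds; "joint_torque": joint torques, N m; "tool_pos": TCP position; "eef_rot": TCP orientation; "contact_force": force on the tool from outside, world axes, zero at the start; "moment": the same for the moment, N m; "opening": opening from 0.0 (shut) to 1.0 (fully open); "finger_force": force on a finger pad.
Only numpy, scipy, OpenCV 4.12 (cv2) and the standard library are available. Lean on these libraries where they do the work, as an engineer would, in place of code of your own. Each camera call takes 0.05 s, during which the arm holds its last target. There are 200 camera calls.

## Working session

There is one attempt and no reset: what is moved stays moved. The work goes in short steps, Python scripts to look and compute and a shell command to move; the robot and the scene stay as the last step left them, time stands still between calls to the robot, and variables do not carry over. Pictures are saved under pics/ and viewed, at most 10 in all, crops included, and the job is handed in when it is done.

```bash
mkdir -p pics; ls; cat > h.py <<'E'
import numpy as np, cv2
from plant import r, eyes, nets
def ray(cam,u,v):
    ci=eyes.camera_info(cam);K=np.array(ci["K"],float);D=np.array(ci["D"],float);T=np.array(ci["world_to_cam"],float)
    p=cv2.undistortPoints(np.array([[[u,v]]],float),K,D)[0,0]
    R=T[:3,:3];c=-R.T@T[:3,3];return c,R.T@np.array([p[0],p[1],1.])
def atz(cam,u,v,z):
    c,d=ray(cam,u,v);return c+d*(z-c[2])/d[2]
def deproj(cam,u,v,dep):
    c,d=ray(cam,u,v);return c+d*dep
def proj(cam,P):
    ci=eyes.camera_info(cam);K=np.array(ci["K"],float);D=np.array(ci["D"],float);T=np.array(ci["world_to_cam"],float)
    return cv2.projectPoints(np.array(P,float).reshape(-1,3),cv2.Rodrigues(T[:3,:3])[0],T[:3,3],K,D)[0][:,0]
E
python3 - <<'E'
from h import *
np.set_printoptions(precision=3,suppress=True)
for c in ("scene","top"):
    im,d=eyes.snapshot(c);cv2.imwrite(f"pics/{c}0.png",im);np.save(f"{c}0.npy",d)
    print(c,ray(c,320,240))
    for q in ("opened_tin","opener","lever_grip","lever_pivot","head_nose","bowl","tomato_tin","tuna_tin","salt","teaspoon","espresso_cup"):
        print(q,[(np.round(np.array(x["position"])*[640,480],1).tolist(),round(x["confidence"],2)) for x in nets.place_of(c,q)][:4])
s=r.get_state();print({k:np.round(v,3).tolist() for k,v in s.items()})
E
```

```text
pics
scene (array([-0.446,  0.682,  0.898]), array([ 0.686, -0.493, -0.535]))
opened_tin [([437.1, 274.1], 0.96), ([379.8, 269.2], 0.89), ([458.9, 235.8], 0.57)]
opener [([380.2, 272.4], 0.84), ([387.0, 230.5], 0.17)]
lever_grip [([365.3, 231.1], 0.71), ([385.9, 227.8], 0.63), ([441.7, 253.3], 0.33)]
lever_pivot [([365.5, 230.7], 0.82), ([172.8, 367.7], 0.52)]
head_nose [([369.8, 237.4], 0.84)]
bowl [([266.1, 325.3], 0.75), ([369.9, 239.4], 0.63)]
tomato_tin [([153.4, 340.4], 0.92), ([371.4, 236.0], 0.53)]
tuna_tin [([172.6, 368.1], 0.84)]
salt [([277.8, 269.6], 0.85)]
teaspoon [([349.8, 311.2], 0.68)]
espresso_cup [([391.6, 230.4], 0.65), ([439.6, 253.7], 0.58)]
top (array([-0.13 ,  0.143,  1.79 ]), array([ 0.351, -0.104, -0.931]))
opened_tin [([362.2, 252.6], 0.93), ([403.7, 272.6], 0.72), ([451.1, 227.7], 0.69)]
opener [([358.8, 255.8], 0.87), ([248.1, 279.5], 0.29)]
lever_grip [([365.4, 243.0], 0.49)]
lever_pivot [([356.0, 227.8], 0.59)]
head_nose [([356.6, 235.0], 0.67), ([247.5, 279.3], 0.48)]
bowl [([248.8, 282.3], 0.67), ([361.6, 251.9], 0.19)]
tomato_tin [([169.4, 272.3], 0.77)]
tuna_tin []
salt [([284.5, 220.3], 0.52)]
teaspoon [([323.7, 289.5], 0.46)]
espresso_cup [([423.8, 248.4], 0.78), ([353.0, 226.9], 0.6), ([247.9, 280.8], 0.37)]
{'clock': 1.2, 'q': [1.26, 0.689, -0.195, 1.565, 0.157, 0.903, -0.215], 'qd': [-0.0, -0.001, -0.0, -0.001, 0.001, -0.0, 0.001], 'joint_torque': [0.0, -52.75, -1.267, -15.374, -0.052, -0.001, 0.0], 'tool_pos': [0.211, -0.588, 0.21], 'eef_rot': [0.985, 0.172, 0.0, 0.0], 'contact_force': [0.314, -0.772, -0.086], 'moment': [0.011, -0.079, -0.033], 'finger_force': 0.0, 'opening': 1.003}
```

```bash
python3 - <<'E'
from h import *
np.set_printoptions(precision=3,suppress=True)
a=cv2.imread("pics/scene0.png")[170:410,110:510]; b=cv2.imread("pics/top0.png")[170:350,140:500]
cv2.imwrite("pics/sc.png",cv2.resize(a,(800,480),interpolation=cv2.INTER_CUBIC));cv2.imwrite("pics/tc.png",cv2.resize(b,(800,400),interpolation=cv2.INTER_CUBIC))
P=lambda n,c,u,v,z:print(n,c,atz(c,u,v,z))
for c,L in {"scene":[("tinA",437.1,274.1,0),("tinB",379.8,269.2,.012),("tinC",458.9,235.8,0),("pivot",365.5,230.7,.124),("nose",369.8,237.4,.1095),("bowl",266.1,325.3,0),("tom",153.4,340.4,0),("tuna",172.6,368.1,0),("salt",277.8,269.6,0),("spoon",349.8,311.2,0),("cup",439.6,253.7,0),("grip",365.3,231.1,.15)],
 "top":[("tin",362.2,252.6,.012),("tin2",403.7,272.6,0),("tin3",451.1,227.7,0),("opener",358.8,255.8,0),("grip",365.4,243,.15),("pivot",356,227.8,.124),("nose",356.6,235,.1095),("bowl",248.8,282.3,0),("tom",169.4,272.3,0),("salt",284.5,220.3,0),("spoon",323.7,289.5,0),("cup",423.8,248.4,0)]}.items():
    for n,u,v,z in L:P(n,c,u,v,z)
E
```

```text
tinA scene [ 0.352 -0.301  0.   ]
tinB scene [ 0.459 -0.176  0.012]
tinC scene [ 0.453 -0.508  0.   ]
pivot scene [ 0.507 -0.16   0.124]
nose scene [ 0.49  -0.162  0.11 ]
bowl scene [0.465 0.202 0.   ]
tom scene [0.588 0.454 0.   ]
tuna scene [ 0.47   0.454 -0.   ]
salt scene [0.652 0.047 0.   ]
spoon scene [ 0.378 -0.001  0.   ]
cup scene [ 0.42  -0.384  0.   ]
grip scene [ 0.474 -0.13   0.15 ]
tin top [ 0.455 -0.178  0.012]
tin2 top [ 0.351 -0.291  0.   ]
tin3 top [ 0.455 -0.505  0.   ]
opener top [ 0.452 -0.166  0.   ]
grip top [ 0.437 -0.173  0.15 ]
pivot top [ 0.504 -0.166  0.124]
nose top [ 0.485 -0.163  0.109]
bowl top [0.47  0.212 0.   ]
tom top [0.581 0.462 0.   ]
salt top [ 0.651  0.038 -0.   ]
spoon top [ 0.374 -0.018  0.   ]
cup top [ 0.412 -0.386  0.   ]
```

View pics/sc.png

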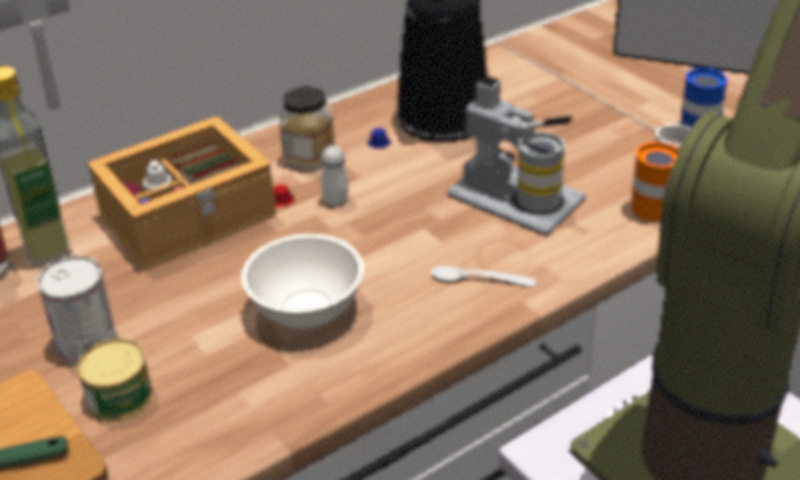

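View pics/tc.png

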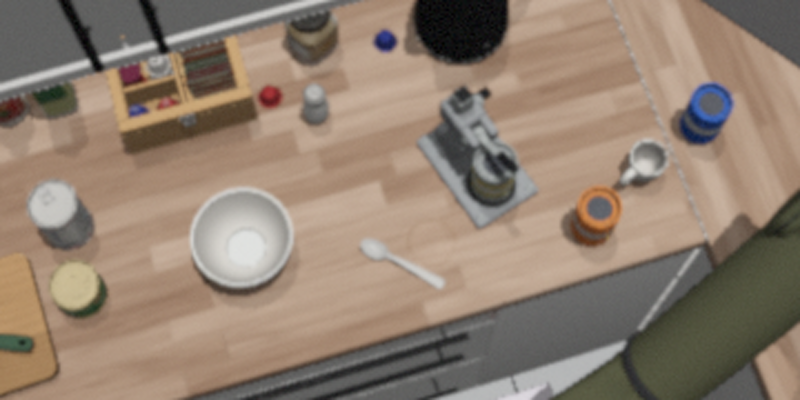

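In the scene picture the opener, with the yellow/white/green tin in it, is at about (380, 258). The look-alikes are the orange tin at (437, 262) and the blue tin at (462, 218). Only the one in the opener has the yellow band. The bowl is at about (262, 312). Next I'll confirm the tin in an enlarged crop and get the opener's pose from depth.

```bash
cat > cloud.py <<'E'
from h import *
def cloud(cam,d):
    ci=eyes.camera_info(cam);K=np.array(ci["K"],float);D=np.array(ci["D"],float);T=np.array(ci["world_to_cam"],float)
    v,u=np.mgrid[:480,:640];uv=np.stack([u,v],-1).reshape(-1,1,2).astype(float)
    p=cv2.undistortPoints(uv,K,D)[:,0];z=d.reshape(-1,1)
    X=np.hstack([p*z,z]);W=(X-T[:3,3])@T[:3,:3];W[z[:,0]<=0]=np.nan
    return W.reshape(480,640,3)
E
python3 - <<'E'
from cloud import *
np.set_printoptions(precision=4,suppress=True)
a=cv2.imread("pics/scene0.png")[200:300,330:480]; b=cv2.imread("pics/top0.png")[200:285,315:425]
cv2.imwrite("pics/crop1.png",np.hstack([cv2.resize(a,(400,400*100//150),interpolation=cv2.INTER_CUBIC),cv2.resize(b,(345,266),interpolation=cv2.INTER_CUBIC)]))
for cam in ("top","scene"):
    W=cloud(cam,np.load(cam+"0.npy"));x,y,z=W[...,0],W[...,1],W[...,2]
    t=W[200:290,130:250] if cam=="top" else W[300:330,350:400]
    print(cam,"table z near",np.nanmedian(t[...,2]))
    near=(abs(x-.49)<.16)&(abs(y+.16)<.14)
    m=near&(z>.007)&(z<.018)
    pts=W[m][:,:2].astype(np.float32);print("plate n",len(pts),cv2.minAreaRect(pts*1000))
    m=near&(z>.168)&(z<.19);print("col top",m.sum(),np.nanmean(W[m],0))
    m=near&(z>.132)&(z<.15);print("head top",m.sum(),np.nanmean(W[m],0))
    # bowl rim
    m=(abs(x-.467)<.12)&(abs(y-.207)<.12)&(z>.058)&(z<.075);q=W[m][:,:2].astype(np.float32)
    print("bowl rim",cv2.minEnclosingCircle(q*1000),len(q))
    zz=np.linspace(0,.25,26)
    print("hist",np.histogram(z[near],zz)[0])
E
```

```text
top table z near 0.005677869746399626
plate n 1001 ((489.4754638671875, -159.8666534423828), (279.71148681640625, 318.4327087402344), 89.8973159790039)
col top 73 [ 0.5383 -0.1455  0.1781]
head top 273 [ 0.5103 -0.1517  0.1398]
bowl rim ((467.3800048828125, 205.83172607421875), 75.8525161743164) 280
hist [3045  596   74   45   91   51   52   37  112  183  133   37   80  177
  118   37   32   46   24    0    0    0    0    0    0]
scene table z near -0.00015397022199442774
plate n 830 ((442.60845947265625, -156.28297424316406), (257.40972900390625, 237.67730712890625), 84.76641082763672)
col top 79 [ 0.5374 -0.1436  0.176 ]
head top 302 [ 0.5105 -0.149   0.1389]
bowl rim ((468.8794860839844, 206.8643798828125), 77.059326171875) 452
hist [2368  687  176  190  247  152  142  133  211  232  237   93  133  212
  110   70   58   53   12    0    0    0    0    0    0]
```

View pics/crop1.png

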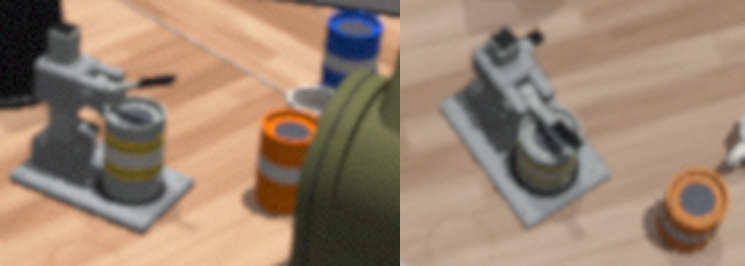

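The crop confirms it: the tin with the yellow band sits in the opener, and the orange and blue ones stand free. The black grip points to the front right. Next I'll refine yaw and position.

```bash
python3 - <<'E'
from cloud import *
np.set_printoptions(precision=4,suppress=True)
for cam in ("top","scene"):
    W=cloud(cam,np.load(cam+"0.npy"));im=cv2.imread(f"pics/{cam}0.png");hsv=cv2.cvtColor(im,cv2.COLOR_BGR2HSV)
    x,y,z=W[...,0],W[...,1],W[...,2];near=(abs(x-.48)<.13)&(abs(y+.165)<.12)
    m=(near&(z<.03)&(hsv[...,1]<60)).astype(np.uint8)
    n,lab,st,c=cv2.connectedComponentsWithStats(m);k=1+np.argmax(st[1:,4])
    vv,uu=np.where(lab==k);P=np.array([atz(cam,u,v,.012)[:2] for u,v in zip(uu,vv)],np.float32)
    rc=cv2.minAreaRect(P*1000);print(cam,"plate",len(P),rc);print(cv2.boxPoints(rc))
    m=near&(z>.115)&(z<.2)&(hsv[...,2]<70);g=W[m];print("black",len(g),np.median(g,0),g.min(0),g.max(0))
    if len(g)>5:
        q=g[(g[:,0]<.49)];print("grip",len(q),q.mean(0),np.linalg.svd(q-q.mean(0))[2][0])
    m=near&(z>.134)&(z<.148)&(hsv[...,2]>70);q=W[m];rc=cv2.minAreaRect((q[:,:2]*1000).astype(np.float32));print("head",rc,q[:,:2].mean(0))
    # tin rim + body
    m=near&(z>.1)&(z<.112)&(np.hypot(x-.457,y+.177)<.045);q=W[m];print("rim",len(q),cv2.minEnclosingCircle((q[:,:2]*1000).astype(np.float32)))
    m=near&(z>.03)&(z<.095)&(np.hypot(x-.457,y+.177)<.042);q=W[m][:,:2]
    from scipy.optimize import least_squares
    f=least_squares(lambda p:np.hypot(*(q-p).T)-.032,[.457,-.177],loss="soft_l1",f_scale=.002);print("body",len(q),f.x)
E
```

```text
top plate 846 ((493.1882019042969, -165.6536102294922), (176.01394653320312, 124.5447769165039), 16.80479621887207)
[[ 390.9359 -131.4844]
 [ 426.9432 -250.7105]
 [ 595.4406 -199.8228]
 [ 559.4332  -80.5967]]
black 83 [ 0.4812 -0.1532  0.1576] [ 0.4178 -0.1871  0.1162] [ 0.5501 -0.1217  0.1854]
grip 43 [ 0.4407 -0.1725  0.1523] [-0.6977 -0.5098  0.5033]
head ((504.7921447753906, -153.18341064453125), (112.05413055419922, 57.84843826293945), 6.463406562805176) [ 0.5119 -0.1511]
rim 130 ((454.5176086425781, -172.1270751953125), 33.84294891357422)
body 152 [ 0.4567 -0.173 ]
scene plate 972 ((492.8642578125, -157.325439453125), (177.8430938720703, 118.92072296142578), 16.596054077148438)
[[ 390.6638 -125.74  ]
 [ 424.6302 -239.7068]
 [ 595.0648 -188.9108]
 [ 561.0983  -74.9441]]
black 107 [ 0.5292 -0.1297  0.1251] [ 0.4188 -0.1841  0.115 ] [ 0.5565 -0.1158  0.1835]
grip 24 [ 0.4435 -0.1679  0.1486] [ 0.7445  0.4638 -0.4802]
head ((503.06085205078125, -158.1512451171875), (127.41683197021484, 50.839176177978516), 20.577917098999023) [ 0.5129 -0.1492]
rim 197 ((456.9040222167969, -172.1239776611328), 36.55820846557617)
body 447 [ 0.4582 -0.1736]
```

```bash
cat > fit.py <<'E'
from cloud import *
from scipy.optimize import differential_evolution
np.set_printoptions(precision=4,suppress=True)
S=4
def box(x0,x1,y0,y1,z0,z1): return np.array([[x,y,z] for x in(x0,x1) for y in(y0,y1) for z in(z0,z1)])*1e-3
th=np.linspace(0,6.283,40)
parts=[box(-48,124,-56,56,0,12),box(26,112,-25,25,90,141),np.vstack([np.c_[.032*np.cos(th),.032*np.sin(th),0*th+z] for z in(.012,.107)])]
foot=[]
def sil(cam,p,shape,off):
    m=np.zeros(shape,np.uint8);c,s=np.cos(p[2]),np.sin(p[2]);R=np.array([[c,-s,0],[s,c,0],[0,0,1]])
    for q in parts:
        uv=(proj(cam,q@R.T+[p[0],p[1],0])-off+.5)*S-.5
        cv2.fillConvexPoly(m,cv2.convexHull(np.round(uv).astype(np.int32)),1)
    return m
if __name__=="__main__":
  data={}
  for cam in("top","scene"):
    W=cloud(cam,np.load(cam+"0.npy"));im=cv2.imread(f"pics/{cam}0.png");hsv=cv2.cvtColor(im,cv2.COLOR_BGR2HSV)
    uv=proj(cam,[[.485+a,-.162+b,z] for a in(-.13,.13) for b in(-.13,.13) for z in(0,.2)]);lo=np.floor(uv.min(0)).astype(int);hi=np.ceil(uv.max(0)).astype(int)
    near=np.hypot(W[...,0]-.485,W[...,1]+.162)<.14
    sat=hsv[...,1].astype(np.float32)
    f=lambda a:cv2.resize(a[lo[1]:hi[1],lo[0]:hi[0]].astype(np.float32),None,fx=S,fy=S,interpolation=cv2.INTER_LINEAR)
    fg=(f(sat)<62)|(f(np.nan_to_num(W[...,2])>.02)>.5); fg&=f(near)>.5
    data[cam]=(fg,lo,im[lo[1]:hi[1],lo[0]:hi[0]])
  def low(m,cam,p,lo):return m
  def cost(p,cams):
    e=0
    for cam in cams:
        fg,lo,_=data[cam];m=sil(cam,p,fg.shape,lo)>0
        e+=(m&~fg).sum()*1.0/fg.sum()+ (fg&~m).sum()*.7/fg.sum()
    return e
  for cams in(("top",),("scene",),("top","scene")):
    r_=differential_evolution(cost,[(.44,.475),(-.19,-.155),(.15,.55)],args=(cams,),seed=1,maxiter=40,popsize=10)
    print(cams,r_.x,np.degrees(r_.x[2]),r_.fun)
  p=r_.x;out=[]
  for cam in data:
    fg,lo,im=data[cam];b=cv2.resize(im,None,fx=S,fy=S,interpolation=cv2.INTER_CUBIC)
    for mm,col in((sil(cam,p,fg.shape,lo),(0,0,255)),(fg.astype(np.uint8),(0,255,0))):
        cv2.drawContours(b,cv2.findContours(mm,cv2.RETR_EXTERNAL,cv2.CHAIN_APPROX_NONE)[0],-1,col,1)
    out.append(cv2.resize(b,(395,400)))
  cv2.imwrite("pics/fit.png",np.hstack(out))
E
python3 fit.py
```

```text
('top',) [ 0.457  -0.1739  0.2962] 16.9731148548003 0.2454080056489695Traceback (most recent call last):
  File "fit.py", line 33, in <module>
    r_=differential_evolution(cost,[(.44,.475),(-.19,-.155),(.15,.55)],args=(cams,),seed=1,maxiter=40,popsize=10)
    return fun(*args, **kwargs)
    ret = solver.solve()
    next(self)
    ~~~~^^^^^^
    energy = self.func(parameters)
    return self.f(x, *self.args)
           ~~~~~~^^^^^^^^^^^^^^^
  File "fit.py", line 29, in cost
    fg,lo,_=data[cam];m=sil(cam,p,fg.shape,lo)>0
                        ~~~^^^^^^^^^^^^^^^^^^^
  File "fit.py", line 12, in sil
    uv=(proj(cam,q@R.T+[p[0],p[1],0])-off+.5)*S-.5
        ~~~~^^^^^^^^^^^^^^^^^^^^^^^^^
  File "h.py", line 12, in proj
    ci=eyes.camera_info(cam);K=np.array(ci["K"],float);D=np.array(ci["D"],float);T=np.array(ci["world_to_cam"],float)
ValueError: time passes only in moves, steps and waits
```

```bash
sed -i 's/eyes.camera_info(/CI(/; s/^from plant.*/&\nimport functools\nCI=functools.cache(lambda c: eyes.camera_info(c))/' h.py; sed -i 's/eyes.camera_info(/CI(/' cloud.py; head -8 h.py; python3 fit.py; python3 -c "
from h import *
print(r.get_state()['clock'])"
```

```text
import numpy as np, cv2
from plant import r, eyes, nets
import functools
CI=functools.cache(lambda c: eyes.camera_info(c))
def ray(cam,u,v):
    ci=CI(cam);K=np.array(ci["K"],float);D=np.array(ci["D"],float);T=np.array(ci["world_to_cam"],float)
    p=cv2.undistortPoints(np.array([[[u,v]]],float),K,D)[0,0]
    R=T[:3,:3];c=-R.T@T[:3,3];return c,R.T@np.array([p[0],p[1],1.])
('top',) [ 0.457  -0.1739  0.2962] 16.9731148548003 0.2454080056489695
('scene',) [ 0.463  -0.177   0.2777] 15.909843414803252 0.14137628799863183
('top', 'scene') [ 0.4579 -0.1745  0.2861] 16.3936227941664 0.4035855941956379
1.2
```

View pics/fit.png

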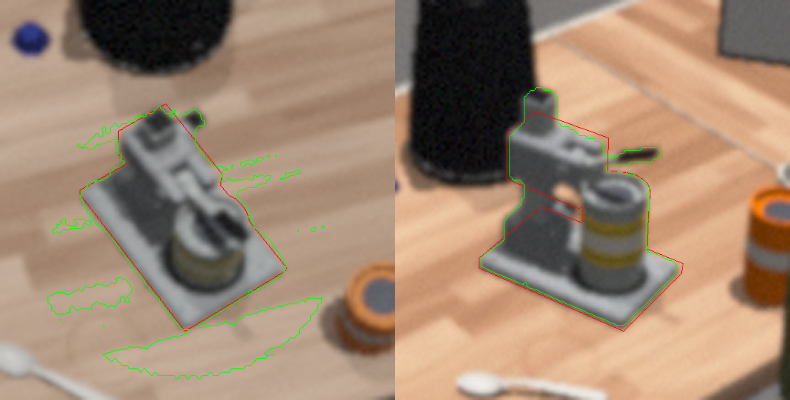

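The fit gives the opener at about (0.458, -0.174) with yaw about 17°. Before reaching, I'll triangulate the black grip against the model.

```bash
python3 - <<'E'
from h import *
np.set_printoptions(precision=4,suppress=True)
o=np.array([.458,-.174,0]);R=[];c0=[]
for cam in("top","scene"):
    im=cv2.imread(f"pics/{cam}0.png");g=im.max(2)
    for yaw in(14,17,20):
        a=np.radians(yaw);ex=np.array([np.cos(a),np.sin(a),0]);print(cam,yaw,proj(cam,o-.023*ex+[0,0,.1505]))
    p=proj(cam,o-.023*np.array([.956,.292,0])+[0,0,.1505])[0].astype(int)
    m=np.zeros_like(g);m[p[1]-11:p[1]+12,p[0]-13:p[0]+14]=1;m=(m>0)&(g<75)
    n,l,st,ce=cv2.connectedComponentsWithStats(m.astype(np.uint8))
    for k in range(1,n):
        if st[k,4]>5: print(cam,"blob",ce[k],st[k])
    k=1+np.argmax(st[1:,4]);c,d=ray(cam,*ce[k]);d/=np.linalg.norm(d);R.append((c,d))
A=sum(np.eye(3)-np.outer(d,d) for c,d in R);b=sum((np.eye(3)-np.outer(d,d))@c for c,d in R);print("grip tri",np.linalg.solve(A,b))
E
```

```text
top 14 [[367.5518 242.7769]]
top 17 [[367.8711 242.5828]]
top 20 [[368.1784 242.3731]]
top blob [364.5294 243.5412] [358 238  14  16  85]
scene 14 [[388.5746 230.8119]]
scene 17 [[388.8121 230.6242]]
scene 20 [[389.029  230.4297]]
scene blob [388.3182 230.1818] [383 229  11   3  22]
grip tri [ 0.4308 -0.1698  0.1592]
```

```bash
python3 -m pendant '[{"claw":1,"dx":22,"dy":40,"dz":5,"twist":-0.01},{"claw":1,"dx":45,"dy":80,"dz":10,"twist":-0.02},{"claw":1,"dx":68,"dy":121,"dz":10,"twist":-0.03},{"claw":1,"dx":90,"dy":162,"dz":10,"twist":-0.04},{"claw":1,"dx":112,"dy":203,"dz":10,"twist":-0.05},{"claw":1,"dx":135,"dy":244,"dz":10,"twist":-0.05},{"claw":1,"dx":157,"dy":284,"dz":10,"twist":-0.05},{"claw":1,"dx":180,"dy":325,"dz":10,"twist":-0.05}]' 25
```

```text
clock: 2.0
tool_pos: [0.392, -0.2618, 0.2206]
eef_rot: [0.989, 0.147, 0.0, 0.0]
contact_force: [0.4, 0.0, 0.1]
opening: 1.003
finger_force: 0.0
```

```bash
python3 -m pendant '[{"claw":1,"dx":22,"dy":42,"dz":0,"twist":0},{"claw":1,"dx":44,"dy":83,"dz":0,"twist":0},{"claw":1,"dx":44,"dy":83,"dz":-20,"twist":0},{"claw":1,"dx":44,"dy":83,"dz":-40,"twist":0},{"claw":1,"dx":44,"dy":83,"dz":-40,"twist":0}]' && python3 - <<'E'
from h import *
im,d=eyes.snapshot("scene");t=cv2.resize(im[150:300,300:450],(450,450),interpolation=cv2.INTER_CUBIC)
im,d=eyes.snapshot("top");u=cv2.resize(im[180:300,310:420],(350,382),interpolation=cv2.INTER_CUBIC)
o=np.zeros((450,800,3),np.uint8);o[:,:450]=t;o[:382,450:]=u;cv2.imwrite("pics/g1.png",o)
E
```

```text
clock: 2.5
tool_pos: [0.434, -0.1793, 0.1788]
eef_rot: [0.989, 0.148, -0.002, -0.001]
contact_force: [-0.4, -0.1, -0.1]
opening: 1.001
finger_force: 0.0
```

View pics/g1.png

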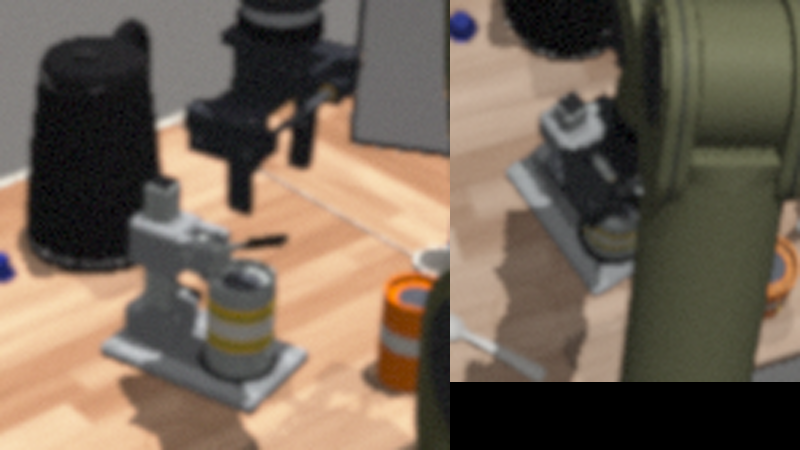

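The scene shows the fingers, at crop (240,205) and (303,160), straddling the grip at crop (262,243) from above. Descend and close on it.

```bash
python3 -m pendant '[{"claw":1,"dx":0,"dy":0,"dz":-25,"twist":0},{"claw":1,"dx":0,"dy":0,"dz":-48,"twist":0},{"claw":0,"dx":0,"dy":0,"dz":-48,"twist":0},{"claw":0,"dx":0,"dy":0,"dz":-48,"twist":0},{"claw":0,"dx":0,"dy":0,"dz":-48,"twist":0},{"claw":0,"dx":0,"dy":0,"dz":-48,"twist":0},{"claw":0,"dx":0,"dy":0,"dz":-48,"twist":0},{"claw":0,"dx":0,"dy":0,"dz":-48,"twist":0}]' 25
```

```text
clock: 3.4
tool_pos: [0.4356, -0.1804, 0.1328]
eef_rot: [0.989, 0.147, 0.0, 0.0]
contact_force: [0.4, 0.3, 0.8]
opening: 0.479
finger_force: 0.0
```

```bash
python3 -m pendant '[{"claw":0,"dx":0,"dy":0,"dz":0,"twist":0},{"claw":0,"dx":0,"dy":0,"dz":0,"twist":0},{"claw":0,"dx":0,"dy":0,"dz":0,"twist":0},{"claw":0,"dx":0,"dy":0,"dz":0,"twist":0},{"claw":0,"dx":0,"dy":0,"dz":0,"twist":0}]' 25
python3 - <<'E'
import numpy as np
for th in np.arange(.0,1.11,.1):
    a=np.arctan2(26.5,-68)-th; x,z=73*np.cos(a)+68,73*np.sin(a)-26.5
    print(round(th,2),"dx %.0f dy %.0f dz %.0f"%(x*.956,x*.292,z))
E
```

```text
clock: 3.9
tool_pos: [0.4358, -0.1802, 0.1325]
eef_rot: [0.989, 0.147, 0.001, 0.0]
contact_force: [1.4, 1.0, 1.8]
opening: 0.024
finger_force: 0.8
0.0 dx -0 dy -0 dz 0
0.1 dx 3 dy 1 dz 7
0.2 dx 6 dy 2 dz 13
0.3 dx 10 dy 3 dz 19
0.4 dx 15 dy 5 dz 24
0.5 dx 20 dy 6 dz 29
0.6 dx 26 dy 8 dz 34
0.7 dx 32 dy 10 dz 38
0.8 dx 38 dy 12 dz 41
0.9 dx 44 dy 14 dz 43
1.0 dx 51 dy 16 dz 45
1.1 dx 58 dy 18 dz 46
```

The opening is only about 2 mm, so the grip isn't between the pads. Look.

```bash
python3 - <<'E'
from h import *
im,d=eyes.snapshot("scene");t=cv2.resize(im[190:280,340:430],(540,540),interpolation=cv2.INTER_CUBIC)
cv2.imwrite("pics/g2.png",t)
print(proj("scene",[[.4358,-.1802,.1325],[.4358,-.1802,.1515],[.436,-.1807,.1505]]))
E
```

```text
[[388.38666885 236.39038334]
 [388.7384189  230.40067335]
 [388.80660263 230.62787902]]
```

View pics/g2.png

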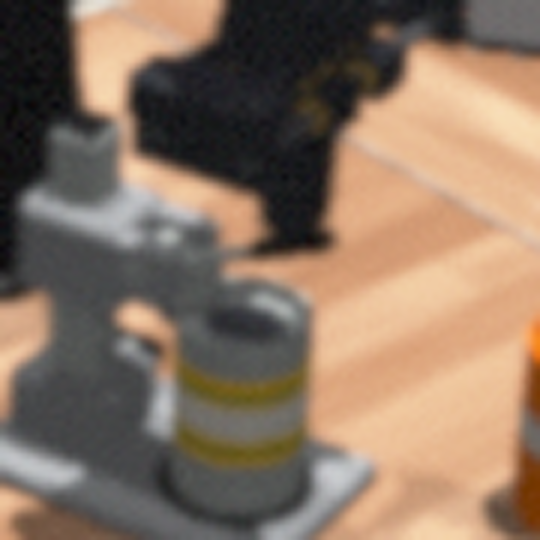

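```bash
python3 - <<'E'
from cloud import *
np.set_printoptions(precision=3,suppress=True)
ey=np.array([-.292,.956,0]);p=np.array([.434,-.1793,.1788])
print("open tips expected",proj("scene",[p,p+.05*ey,p-.05*ey]).tolist(),"seen (380,220),(401,205)")
im,d=eyes.snapshot("scene");W=cloud("scene",d)
for v in range(222,242): print(v,"".join("%4d"%im[v,u].max() for u in range(378,400)))
for v in range(222,240,2): print(v,[(int(1000*W[v,u,0]),int(1000*W[v,u,1]),int(1000*W[v,u,2])) if d[v,u]>0 else None for u in range(380,398,3)])
E
```

```text
open tips expected [[389.46181215849754, 222.016959752132], [379.6899219322547, 230.03458608038932], [398.7726269912239, 214.37566117041803]] seen (380,220),(401,205)
222  192 173 153 135 106  75  38  29  31  31  23  30  24  33  22  45 100 164 208 219 223 225
223  214 206 202 188 157 110  64  31  28  27  29  28  31  23  25  49 103 168 210 222 225 226
224  222 221 219 212 184 133  77  32  29  31  28  28  31  27  28  53 112 174 216 226 226 226
225  223 221 221 216 189 145  81  39  24  29  27  23  26  20  36  72 126 183 218 225 226 226
226  219 219 220 216 195 154  96  45  35  26  28  26  31  26  43  92 146 191 221 224 227 228
227  212 218 218 211 200 164 112  66  42  30  26  23  31  22  48  94 145 187 211 224 225 226
228  212 218 216 210 197 165 121  79  49  38  24  31  25  27  48  75 113 157 197 218 223 223
229  205 211 210 196 170 133  97  68  45  31  20  25  21  22  29  46  77 129 184 211 220 218
230  186 189 185 161 127  84  60  46  26  29  22  33  32  33  35  49  77 130 179 206 216 213
231  151 149 138 115  82  56  47  48  49  53  61  70  76  79  81  96 126 157 189 205 209 209
232
[... 1207 characters left out ...]
2, -166, 176), (425, -181, 169), (624, -392, -1)]
228 [(642, -342, 0), (635, -349, 1), (435, -168, 163), (425, -170, 167), (426, -182, 162), (416, -183, 166)]
230 [(632, -333, 1), (449, -171, 149), (440, -174, 152), (428, -173, 158), (419, -176, 161), (416, -183, 160)]
232 [(457, -169, 140), (449, -172, 143), (436, -171, 149), (425, -171, 154), (418, -175, 156), (591, -360, 3)]
234 [(617, -319, -1), (611, -327, -1), (602, -331, 1), (599, -342, -1), (591, -347, 0), (584, -354, 1)]
236 [(482, -192, 105), (477, -199, 106), (594, -324, 0), (589, -332, 0), (580, -337, 1), (578, -349, -1)]
238 [(478, -190, 102), (472, -195, 103), (461, -196, 107), (459, -206, 105), (576, -333, -1), (566, -337, 1)]
```

The fingertips show in depth at z≈0.158, but the reported TCP is 0.1325, so the pads are above the grip. Open, rise, and measure the real tip position with the camera.

```bash
python3 -m pendant '[{"claw":1,"dx":0,"dy":0,"dz":20,"twist":0},{"claw":1,"dx":0,"dy":0,"dz":40,"twist":0},{"claw":1,"dx":0,"dy":0,"dz":40,"twist":0},{"claw":1,"dx":0,"dy":0,"dz":40,"twist":0},{"claw":1,"dx":0,"dy":0,"dz":40,"twist":0},{"claw":1,"dx":0,"dy":0,"dz":40,"twist":0},{"claw":1,"dx":0,"dy":0,"dz":40,"twist":0},{"claw":1,"dx":0,"dy":0,"dz":40,"twist":0}]' && python3 - <<'E'
from cloud import *
np.set_printoptions(precision=3,suppress=True)
im,d=eyes.snapshot("scene");W=cloud("scene",d);s=r.get_state();print(s["tool_pos"],s["opening"])
x,y,z=W[...,0],W[...,1],W[...,2]
m=(im.max(2)<60)&(z>.16)&(z<.4)&(abs(x-.43)<.09)&(abs(y+.18)<.12);q=W[m]
ex=np.array([.956,.292]);ey=np.array([-.292,.956]);rel=q[:,:2]-np.array(s["tool_pos"])[:2];a=rel@ex;b=rel@ey
for lo in np.arange(.16,.3,.008):
    k=(q[:,2]>=lo)&(q[:,2]<lo+.008)
    for nm,kk in(("L",k&(b>0)),("R",k&(b<=0))):
        if kk.sum()>2: print("%.3f"%lo,nm,kk.sum(),"x %.0f..%.0f y %.0f..%.0f"%tuple(1000*np.array([a[kk].min(),a[kk].max(),b[kk].min(),b[kk].max()])))
E
```

```text
clock: 4.8
tool_pos: [0.435, -0.1801, 0.1719]
eef_rot: [0.989, 0.147, -0.0, -0.0]
contact_force: [-1.0, 0.6, 0.5]
opening: 0.712
finger_force: 0.0
[ 0.435 -0.18   0.172] 0.75329885499062
0.160 L 3 x -16..-9 y 7..11
0.200 R 3 x -7..-0 y -35..-31
0.208 L 9 x -9..5 y 42..47
0.208 R 13 x -9..2 y -40..-26
0.216 L 17 x -13..6 y 42..49
0.216 R 18 x -9..5 y -40..-27
0.224 L 17 x -11..4 y 41..51
0.224 R 17 x -7..7 y -42..-27
0.232 L 17 x -10..7 y 43..51
0.232 R 16 x -9..6 y -41..-28
0.240 L 4 x -13..3 y 49..53
0.240 R 20 x -9..5 y -42..-22
0.248 R 8 x -10..-3 y -40..-27
0.256 R 6 x -10..6 y -41..-35
0.264 L 27 x -33..25 y 40..90
0.264 R 13 x -29..6 y -81..-35
0.272 L 79 x -35..29 y 10..88
0.272 R 28 x -35..-4 y -80..-0
0.280 L 81 x -35..28 y 0..92
0.280 R 61 x -35..13 y -84..-2
0.288 L 66 x -37..31 y 12..95
0.288 R 46 x -35..12 y -82..-0
0.296 L 112 x -36..29 y 0..99
0.296 R 47 x -35..8 y -81..-4
```

Measured: the real fingertips are about 29 mm higher than the reported TCP. The body bottom at 0.264 minus 64 mm gives 0.200, against 0.172 reported, and the tips look to be at about 0.203. The lateral position agrees. I'll correct for it and go down 67 mm.

```bash
python3 -m pendant '[{"claw":1,"dx":0,"dy":0,"dz":0,"twist":0},{"claw":1,"dx":0,"dy":0,"dz":-20,"twist":0},{"claw":1,"dx":0,"dy":0,"dz":-40,"twist":0},{"claw":1,"dx":0,"dy":0,"dz":-55,"twist":0},{"claw":1,"dx":0,"dy":0,"dz":-67,"twist":0},{"claw":0,"dx":0,"dy":0,"dz":-67,"twist":0},{"claw":0,"dx":0,"dy":0,"dz":-67,"twist":0},{"claw":0,"dx":0,"dy":0,"dz":-67,"twist":0}]' 25; python3 -m pendant '[{"claw":0,"dx":0,"dy":0,"dz":0,"twist":0},{"claw":0,"dx":0,"dy":0,"dz":0,"twist":0},{"claw":0,"dx":0,"dy":0,"dz":0,"twist":0},{"claw":0,"dx":0,"dy":0,"dz":0,"twist":0},{"claw":0,"dx":0,"dy":0,"dz":0,"twist":0},{"claw":0,"dx":0,"dy":0,"dz":0,"twist":0},{"claw":0,"dx":0,"dy":0,"dz":0,"twist":0},{"claw":0,"dx":0,"dy":0,"dz":0,"twist":0}]' 25
```

```text
clock: 5.65
tool_pos: [0.4358, -0.1804, 0.1059]
eef_rot: [0.989, 0.147, 0.001, 0.0]
contact_force: [0.3, -0.4, -0.1]
opening: 0.749
finger_force: 0.0
clock: 6.45
tool_pos: [0.4351, -0.1798, 0.1053]
eef_rot: [0.989, 0.147, -0.0, -0.0]
contact_force: [-0.4, 1.3, 1.4]
opening: 0.167
finger_force: 25.0
```

The opening is 14.7 mm at 25 N, which matches the 15 mm grip. Now swing the lever up along its arc.

```bash
python3 -m pendant '[{"claw":0,"dx":3,"dy":1,"dz":7,"twist":0},{"claw":0,"dx":6,"dy":2,"dz":13,"twist":0},{"claw":0,"dx":10,"dy":3,"dz":19,"twist":0},{"claw":0,"dx":15,"dy":5,"dz":24,"twist":0},{"claw":0,"dx":20,"dy":6,"dz":29,"twist":0},{"claw":0,"dx":26,"dy":8,"dz":34,"twist":0},{"claw":0,"dx":26,"dy":8,"dz":34,"twist":0}]'; python3 -m pendant '[{"claw":0,"dx":6,"dy":2,"dz":4,"twist":0},{"claw":0,"dx":12,"dy":4,"dz":7,"twist":0},{"claw":0,"dx":18,"dy":6,"dz":9,"twist":0},{"claw":0,"dx":25,"dy":8,"dz":11,"twist":0},{"claw":0,"dx":31,"dy":10,"dz":12,"twist":0},{"claw":0,"dx":31,"dy":10,"dz":12,"twist":0}]'; python3 - <<'E'
from h import *
im,d=eyes.snapshot("scene");t=cv2.resize(im[180:280,330:430],(560,560),interpolation=cv2.INTER_CUBIC)
cv2.imwrite("pics/g3.png",t)
E
```

```text
clock: 7.15
tool_pos: [0.4613, -0.172, 0.1402]
eef_rot: [0.989, 0.147, -0.0, 0.0]
contact_force: [-4.8, 2.1, 6.3]
opening: 0.167
finger_force: 25.0
clock: 7.75
tool_pos: [0.4929, -0.1624, 0.1518]
eef_rot: [0.989, 0.147, 0.0, 0.0]
contact_force: [-3.8, -0.8, 1.1]
opening: 0.168
finger_force: 25.0
```

View pics/g3.png

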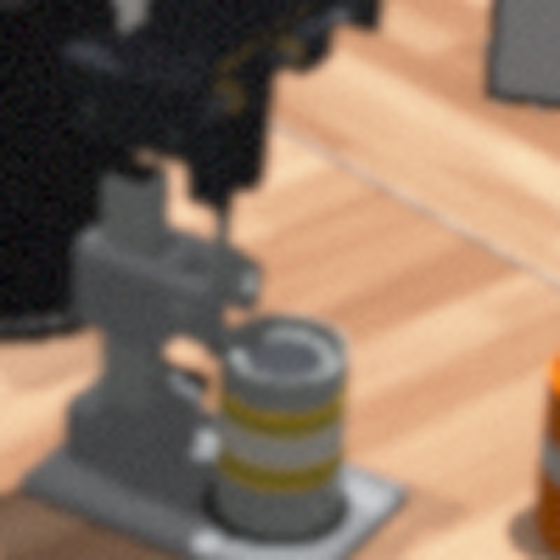

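The picture shows the lever standing upright at crop (225,230) and the tin still in place. Release and rise clear of the grip.

```bash
python3 -m pendant '[{"claw":1,"dx":0,"dy":0,"dz":0,"twist":0},{"claw":1,"dx":0,"dy":0,"dz":0,"twist":0},{"claw":1,"dx":0,"dy":0,"dz":0,"twist":0},{"claw":1,"dx":0,"dy":0,"dz":0,"twist":0},{"claw":1,"dx":0,"dy":0,"dz":0,"twist":0},{"claw":1,"dx":0,"dy":0,"dz":0,"twist":0},{"claw":1,"dx":0,"dy":0,"dz":20,"twist":0},{"claw":1,"dx":0,"dy":0,"dz":45,"twist":0}]'; python3 -m pendant '[{"claw":1,"dx":0,"dy":0,"dz":15,"twist":0},{"claw":1,"dx":-22,"dy":-7,"dz":15,"twist":0},{"claw":1,"dx":-44,"dy":-13,"dz":15,"twist":0},{"claw":1,"dx":-66,"dy":-20,"dz":15,"twist":0},{"claw":1,"dx":-66,"dy":-20,"dz":-20,"twist":0},{"claw":1,"dx":-66,"dy":-20,"dz":-50,"twist":0},{"claw":1,"dx":-66,"dy":-20,"dz":-50,"twist":0}]'
python3 - <<'E'
from cloud import *
np.set_printoptions(precision=4,suppress=True)
from scipy.optimize import least_squares
im,d=eyes.snapshot("scene");W=cloud("scene",d);s=r.get_state();print(s["tool_pos"],s["opening"])
cv2.imwrite("pics/g4.png",cv2.resize(im[170:280,320:430],(560,560),interpolation=cv2.INTER_CUBIC))
x,y,z=W[...,0],W[...,1],W[...,2]
m=(z>.03)&(z<.09)&(np.hypot(x-.458,y+.174)<.042);q=W[m][:,:2]
print("tin",len(q),least_squares(lambda p:np.hypot(*(q-p).T)-.032,[.457,-.177],loss="soft_l1",f_scale=.002).x)
m=(im.max(2)<60)&(z>.13)&(z<.4)&(abs(x-.43)<.09)&(abs(y+.18)<.12);q=W[m]
ex=np.array([.956,.292]);ey=np.array([-.292,.956]);rel=q[:,:2]-np.array(s["tool_pos"])[:2];a=rel@ex;b=rel@ey
for lo in np.arange(.13,.26,.008):
    k=(q[:,2]>=lo)&(q[:,2]<lo+.008)
    for nm,kk in(("L",k&(b>0)),("R",k&(b<=0))):
        if kk.sum()>2: print("%.3f"%lo,nm,kk.sum(),"x %.0f..%.0f y %.0f..%.0f"%tuple(1000*np.array([a[kk].min(),a[kk].max(),b[kk].min(),b[kk].max()])))
E
```

```text
clock: 8.6
tool_pos: [0.4914, -0.1619, 0.196]
eef_rot: [0.989, 0.147, -0.001, -0.001]
contact_force: [0.1, 0.9, 0.6]
opening: 0.867
finger_force: 0.0
clock: 9.3
tool_pos: [0.424, -0.1815, 0.144]
eef_rot: [0.989, 0.147, -0.003, -0.001]
contact_force: [-0.5, 0.0, 0.3]
opening: 0.999
finger_force: 0.0
[ 0.4252 -0.1818  0.1455] 0.9967215253039368
tin 403 [ 0.4578 -0.1736]
0.178 L 9 x -9..67 y 5..60
0.178 R 9 x -9..2 y -47..-37
0.186 L 13 x -13..4 y 57..63
0.186 R 19 x -10..3 y -54..-38
0.194 L 20 x -13..4 y 55..63
0.194 R 14 x -9..5 y -50..-41
0.202 L 12 x -12..2 y 58..63
0.202 R 15 x -10..3 y -51..-37
0.210 L 16 x -12..3 y 59..63
0.210 R 22 x -9..6 y -53..-39
0.218 L 8 x -12..3 y 60..63
0.218 R 9 x -11..0 y -53..-47
0.226 R 4 x -9..10 y -57..-49
0.234 L 20 x -30..24 y 80..88
0.234 R 11 x -32..6 y -72..-49
0.242 L 56 x -35..30 y 3..89
0.242 R 22 x -34..1 y -83..-7
0.250 L 77 x -36..29 y 1..91
0.250 R 32 x -35..-8 y -83..-0
0.258 L 59 x -37..33 y 57..94
0.258 R 56 x -34..10 y -82..-0
```

View pics/g4.png

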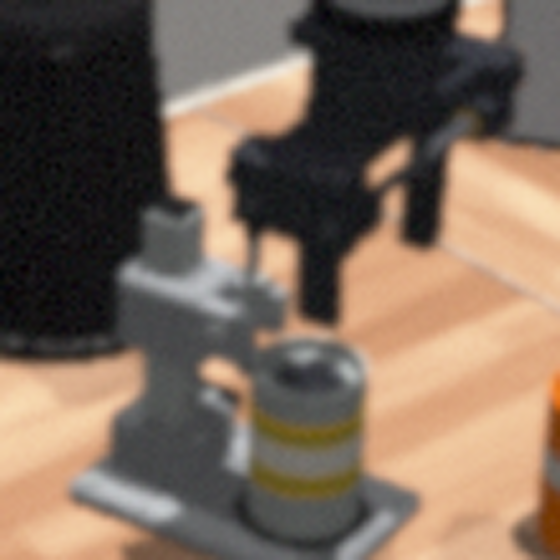

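The lever is up behind the gripper, the tin is unmoved at (0.458, -0.174), and the z bias is again about 29 mm. Descend ahead of the head, then move back to 7.5 mm in front of the tin's axis so the body stays clear of the head and lever. Grip high, draw out, then regrip centred.

```bash
python3 -m pendant '[{"claw":1,"dx":0,"dy":-2,"dz":-30,"twist":0},{"claw":1,"dx":0,"dy":-2,"dz":-60,"twist":0},{"claw":1,"dx":0,"dy":-2,"dz":-80,"twist":0},{"claw":1,"dx":0,"dy":-2,"dz":-90,"twist":0},{"claw":1,"dx":8,"dy":0,"dz":-90,"twist":0},{"claw":1,"dx":16,"dy":3,"dz":-90,"twist":0},{"claw":1,"dx":25,"dy":6,"dz":-90,"twist":0},{"claw":1,"dx":25,"dy":6,"dz":-90,"twist":0}]'; python3 -m pendant '[{"claw":0.6,"dx":0,"dy":0,"dz":0,"twist":0},{"claw":0.6,"dx":0,"dy":0,"dz":0,"twist":0},{"claw":0.6,"dx":0,"dy":0,"dz":0,"twist":0},{"claw":0.6,"dx":0,"dy":0,"dz":0,"twist":0},{"claw":0.6,"dx":0,"dy":0,"dz":0,"twist":0}]' 12
```

```text
clock: 10.15
tool_pos: [0.4545, -0.1756, 0.0574]
eef_rot: [0.989, 0.148, 0.002, 0.0]
contact_force: [-0.2, -0.1, 0.7]
opening: 1.0
finger_force: 0.0
clock: 10.65
tool_pos: [0.4509, -0.1762, 0.0564]
eef_rot: [0.989, 0.147, -0.0, -0.0]
contact_force: [-0.6, 0.5, 2.1]
opening: 0.718
finger_force: 12.0
```

The grip is on the tin (63 mm). Draw it 20 mm forward, sliding on the plate, then open and regrip centred and lower.

```bash
python3 -m pendant '[{"claw":0.6,"dx":-4,"dy":-1,"dz":0,"twist":0},{"claw":0.6,"dx":-8,"dy":-2,"dz":0,"twist":0},{"claw":0.6,"dx":-12,"dy":-4,"dz":0,"twist":0},{"claw":0.6,"dx":-16,"dy":-5,"dz":0,"twist":0},{"claw":0.6,"dx":-20,"dy":-6,"dz":0,"twist":0},{"claw":0.6,"dx":-20,"dy":-6,"dz":0,"twist":0}]'; python3 -m pendant '[{"claw":0.85,"dx":0,"dy":0,"dz":0,"twist":0},{"claw":0.85,"dx":0,"dy":0,"dz":0,"twist":0},{"claw":0.85,"dx":0,"dy":0,"dz":0,"twist":0}]'; python3 - <<'E'
from cloud import *
from scipy.optimize import least_squares
np.set_printoptions(precision=4,suppress=True)
s=r.get_state();print(s["tool_pos"],s["opening"])
for cam in("scene",):
    im,d=eyes.snapshot(cam);W=cloud(cam,d);x,y,z=W[...,0],W[...,1],W[...,2]
    hsv=cv2.cvtColor(im,cv2.COLOR_BGR2HSV)
    m=(z>.03)&(z<.085)&(np.hypot(x-.438,y+.18)<.042)&(im.max(2)>60);q=W[m][:,:2]
    print("tin",len(q),least_squares(lambda p:np.hypot(*(q-p).T)-.032,[.438,-.18],loss="soft_l1",f_scale=.002).x)
E
```

```text
clock: 11.25
tool_pos: [0.4338, -0.1826, 0.0579]
eef_rot: [0.989, 0.147, 0.003, 0.001]
contact_force: [1.8, 1.7, 14.7]
opening: 0.717
finger_force: 11.9
clock: 11.55
tool_pos: [0.4307, -0.1823, 0.0561]
eef_rot: [0.989, 0.147, -0.001, -0.0]
contact_force: [-0.1, 0.2, -0.7]
opening: 0.852
finger_force: 0.0
[ 0.4307 -0.1823  0.0561] 0.8524995507407651
tin 267 [ 0.4582 -0.1743]
```

```bash
python3 - <<'E'
from cloud import *
np.set_printoptions(precision=4,suppress=True)
a=cv2.imread("pics/scene0.png");im,d=eyes.snapshot("scene");cv2.imwrite("pics/s5.png",im)
for n,i,dd in(("before",a,np.load("scene0.npy")),("now",im,d)):
    W=cloud("scene",dd);h=cv2.cvtColor(i,cv2.COLOR_BGR2HSV)
    m=(h[...,0]>22)&(h[...,0]<35)&(h[...,1]>110)&(W[...,2]>.02)&(W[...,2]<.1)&(abs(W[...,0]-.45)<.1)&(abs(W[...,1]+.18)<.1)
    v,u=np.where(m);print(n,len(u),u.mean(),v.mean(),u.min(),u.max(),v.min(),v.max(),np.median(W[m],0))
print([(np.array(x["position"])*[640,480],x["confidence"]) for x in nets.place_of("scene","opened_tin")])
E
```

```text
before 108 379.287037037037 259.73148148148147 370 389 252 266 [ 0.4368 -0.1513  0.0674]
now 75 378.82666666666665 260.49333333333334 370 389 252 267 [ 0.4405 -0.1481  0.0525]
[(array([376.384, 268.416]), 0.89), (array([434.176, 274.176]), 0.56)]
```

The tin is still on its seat. The readings (+14.7 N in z, opening unchanged, then back in place) suggest it tipped about its front foot edge because of plate friction instead of sliding. Remedy: regrip nearer the axis with 50 N, take its weight with a 2 mm lift (the head gap is 2.5 mm), then draw it out.

```bash
python3 -m pendant '[{"claw":1,"dx":0,"dy":0,"dz":-2,"twist":0},{"claw":1,"dx":8,"dy":2,"dz":-2,"twist":0},{"claw":1,"dx":16,"dy":5,"dz":-2,"twist":0},{"claw":1,"dx":22,"dy":7,"dz":-2,"twist":0},{"claw":1,"dx":22,"dy":7,"dz":-2,"twist":0},{"claw":1,"dx":22,"dy":7,"dz":-2,"twist":0}]'; python3 -m pendant '[{"claw":0.5,"dx":0,"dy":0,"dz":0,"twist":0},{"claw":0.5,"dx":0,"dy":0,"dz":0,"twist":0},{"claw":0.5,"dx":0,"dy":0,"dz":0,"twist":0},{"claw":0.5,"dx":0,"dy":0,"dz":0,"twist":0},{"claw":0.5,"dx":0,"dy":0,"dz":0,"twist":0},{"claw":0.5,"dx":0,"dy":0,"dz":0,"twist":0}]' 50;  python3 -m pendant '[{"claw":0.5,"dx":0,"dy":0,"dz":1,"twist":0},{"claw":0.5,"dx":0,"dy":0,"dz":2,"twist":0},{"claw":0.5,"dx":0,"dy":0,"dz":2,"twist":0},{"claw":0.5,"dx":0,"dy":0,"dz":2,"twist":0}]'
```

```text
clock: 12.3
tool_pos: [0.4533, -0.1751, 0.0543]
eef_rot: [0.989, 0.147, -0.0, 0.0]
contact_force: [-0.7, 0.8, -0.2]
opening: 1.003
finger_force: 0.0
clock: 12.9
tool_pos: [0.453, -0.1752, 0.0543]
eef_rot: [0.989, 0.147, -0.0, -0.0]
contact_force: [-0.4, -0.7, -0.2]
opening: 0.707
finger_force: 53.3
clock: 13.3
tool_pos: [0.4533, -0.1752, 0.0563]
eef_rot: [0.989, 0.147, 0.0, 0.0]
contact_force: [0.2, 0.0, -1.0]
opening: 0.71
finger_force: 53.4
```

```bash
for i in 1 2; do python3 -m pendant '[{"claw":0.5,"dx":0,"dy":0,"dz":0,"twist":0}]' | grep -E "contact|tool_pos"; done; python3 -m pendant '[{"claw":0.5,"dx":0,"dy":0,"dz":0.7,"twist":0},{"claw":0.5,"dx":0,"dy":0,"dz":0.7,"twist":0}]'| grep -E "contact|tool_pos";for i in 1 2; do python3 -m pendant '[{"claw":0.5,"dx":0,"dy":0,"dz":0,"twist":0}]' | grep -E "contact|tool_pos"; done; python3 - <<'E'
from h import *
im,d=eyes.snapshot("scene");cv2.imwrite("pics/s6.png",im);a=cv2.imread("pics/scene0.png")
for i in(a,im):
    h=cv2.cvtColor(i,cv2.COLOR_BGR2HSV)[225:285,360:400].astype(int);m=(h[...,0]>20)&(h[...,0]<36)&(h[...,1]>110)
    v,u=np.where(m);print(len(u),u.mean()+360,v.mean()+225)
g=lambda i:cv2.cvtColor(i,cv2.COLOR_BGR2GRAY).astype(np.float32)[246:272,368:392]
print(cv2.phaseCorrelate(g(a),g(im),cv2.createHanningWindow((24,26),cv2.CV_32F)))
E
```

```text
tool_pos: [0.4533, -0.1752, 0.0563]
contact_force: [-0.4, -0.4, -3.1]
tool_pos: [0.4533, -0.1752, 0.0563]
contact_force: [0.4, 0.7, -2.6]
tool_pos: [0.4532, -0.1752, 0.057]
contact_force: [0.2, 0.2, -4.2]
tool_pos: [0.4532, -0.1752, 0.0569]
contact_force: [-0.3, -0.7, -4.4]
tool_pos: [0.4532, -0.1752, 0.057]
contact_force: [0.3, -0.0, -3.9]
155 379.64516129032256 259.3225806451613
127 380.81889763779526 259.40944881889766
((0.3887068877456539, 0.43196670584988794), 0.5997359060946806)
```

It's off the plate (about 3 N of weight) and is just reaching the cheeks at +2.7 mm. Drop back 0.7 mm and draw forward slowly.

```bash
python3 -m pendant '[{"claw":0.5,"dx":0,"dy":0,"dz":-0.7,"twist":0},{"claw":0.5,"dx":-2,"dy":-1,"dz":-0.7,"twist":0},{"claw":0.5,"dx":-5,"dy":-2,"dz":-0.7,"twist":0},{"claw":0.5,"dx":-9,"dy":-3,"dz":-0.7,"twist":0},{"claw":0.5,"dx":-13,"dy":-4,"dz":-0.7,"twist":0},{"claw":0.5,"dx":-17,"dy":-5,"dz":-0.7,"twist":0},{"claw":0.5,"dx":-20,"dy":-6,"dz":-0.7,"twist":0},{"claw":0.5,"dx":-20,"dy":-6,"dz":-0.7,"twist":0}]'; python3 - <<'E'
from cloud import *
from scipy.optimize import least_squares
im,d=eyes.snapshot("scene");cv2.imwrite("pics/s7.png",im);a=cv2.imread("pics/scene0.png")
W=cloud("scene",d);x,y,z=W[...,0],W[...,1],W[...,2]
for lo,hi in((.025,.05),(.05,.078)):
    m=(z>lo)&(z<hi)&(np.hypot(x-.44,y+.18)<.05)&(im.max(2)>60);q=W[m][:,:2]
    print("tin",lo,len(q),least_squares(lambda p:np.hypot(*(q-p).T)-.032,[.44,-.18],loss="soft_l1",f_scale=.002).x)
for i in(a,im):
    h=cv2.cvtColor(i,cv2.COLOR_BGR2HSV)[225:295,350:410].astype(int);m=(h[...,0]>20)&(h[...,0]<36)&(h[...,1]>110)
    v,u=np.where(m);print(len(u),u.mean()+350,v.mean()+225)
cv2.imwrite("pics/g7.png",cv2.resize(im[180:290,330:440],(560,560),interpolation=cv2.INTER_CUBIC))
E
```

```text
clock: 14.75
tool_pos: [0.4325, -0.1815, 0.0564]
eef_rot: [0.989, 0.147, -0.0, 0.0]
contact_force: [0.6, -0.7, -1.2]
opening: 0.712
finger_force: 53.4
tin 0.025 164 [ 0.43823192 -0.18042778]
tin 0.05 197 [ 0.43790982 -0.17977721]
155 379.64516129032256 259.3225806451613
126 387.0 262.2936507936508
```

View pics/g7.png

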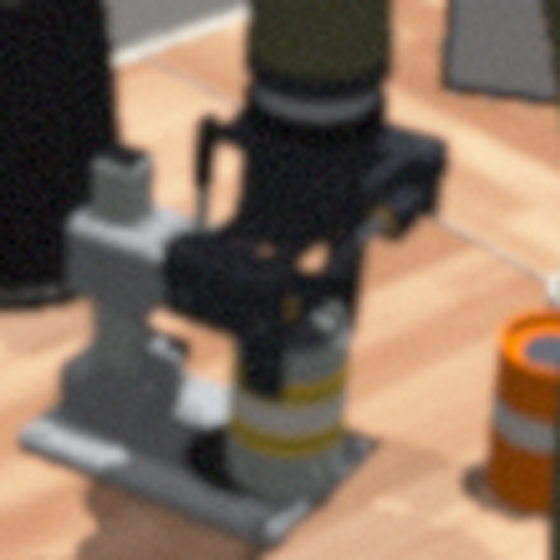

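The picture shows the tin drawn forward and level in the pads (crop (290,420)), clear of the cheeks, with the lever still up at crop (205,170). Draw another 20 mm, then lift.

```bash
python3 -m pendant '[{"claw":0.5,"dx":-4,"dy":-1,"dz":0.5,"twist":0},{"claw":0.5,"dx":-9,"dy":-3,"dz":1,"twist":0},{"claw":0.5,"dx":-14,"dy":-4,"dz":2,"twist":0},{"claw":0.5,"dx":-19,"dy":-6,"dz":4,"twist":0},{"claw":0.5,"dx":-20,"dy":-6,"dz":9,"twist":0},{"claw":0.5,"dx":-20,"dy":-6,"dz":16,"twist":0},{"claw":0.5,"dx":-20,"dy":-6,"dz":25,"twist":0},{"claw":0.5,"dx":-20,"dy":-6,"dz":35,"twist":0}]'; python3 -m pendant '[{"claw":0.5,"dx":0,"dy":0,"dz":12,"twist":0},{"claw":0.5,"dx":0,"dy":0,"dz":26,"twist":0},{"claw":0.5,"dx":0,"dy":0,"dz":42,"twist":0},{"claw":0.5,"dx":0,"dy":0,"dz":58,"twist":0},{"claw":0.5,"dx":0,"dy":0,"dz":74,"twist":0},{"claw":0.5,"dx":0,"dy":0,"dz":90,"twist":0},{"claw":0.5,"dx":0,"dy":0,"dz":102,"twist":0},{"claw":0.5,"dx":0,"dy":0,"dz":108,"twist":0}]'
```

```text
clock: 15.6
tool_pos: [0.4136, -0.1872, 0.0923]
eef_rot: [0.989, 0.147, 0.0, 0.0]
contact_force: [-0.3, 0.0, -1.8]
opening: 0.712
finger_force: 53.4
clock: 16.4
tool_pos: [0.4138, -0.1873, 0.201]
eef_rot: [0.989, 0.147, 0.001, 0.001]
contact_force: [-0.0, -0.5, -1.9]
opening: 0.707
finger_force: 53.4
```

```bash
python3 -m pendant '[{"claw":0.5,"dx":0,"dy":4,"dz":0,"twist":0},{"claw":0.5,"dx":1,"dy":10,"dz":0,"twist":0},{"claw":0.5,"dx":2,"dy":18,"dz":0,"twist":0},{"claw":0.5,"dx":4,"dy":28,"dz":0,"twist":0},{"claw":0.5,"dx":5,"dy":40,"dz":0,"twist":0},{"claw":0.5,"dx":7,"dy":54,"dz":0,"twist":0},{"claw":0.5,"dx":9,"dy":69,"dz":0,"twist":0},{"claw":0.5,"dx":11,"dy":84,"dz":0,"twist":0}]'; python3 -m pendant '[{"claw":0.5,"dx":2,"dy":15,"dz":0,"twist":0},{"claw":0.5,"dx":4,"dy":30,"dz":0,"twist":0},{"claw":0.5,"dx":6,"dy":45,"dz":0,"twist":0},{"claw":0.5,"dx":8,"dy":60,"dz":0,"twist":0},{"claw":0.5,"dx":10,"dy":75,"dz":0,"twist":0},{"claw":0.5,"dx":12,"dy":90,"dz":0,"twist":0},{"claw":0.5,"dx":14,"dy":105,"dz":0,"twist":0},{"claw":0.5,"dx":15,"dy":120,"dz":0,"twist":0}]'; python3 -m pendant '[{"claw":0.5,"dx":2,"dy":15,"dz":0,"twist":0},{"claw":0.5,"dx":4,"dy":30,"dz":0,"twist":0},{"claw":0.5,"dx":6,"dy":45,"dz":0,"twist":0},{"claw":0.5,"dx":8,"dy":60,"dz":0,"twist":0},{"claw":0.5,"dx":10,"dy":75,"dz":0,"twist":0},{"claw":0.5,"dx":12,"dy":90,"dz":0,"twist":0},{"claw":0.5,"dx":14,"dy":103,"dz":0,"twist":0},{"claw":0.5,"dx":15,"dy":116,"dz":0,"twist":0}]'; python3 -m pendant '[{"claw":0.5,"dx":2,"dy":12,"dz":0,"twist":0},{"claw":0.5,"dx":3,"dy":23,"dz":0,"twist":0},{"claw":0.5,"dx":5,"dy":33,"dz":0,"twist":0},{"claw":0.5,"dx":6,"dy":42,"dz":0,"twist":0},{"claw":0.5,"dx":7,"dy":50,"dz":0,"twist":0},{"claw":0.5,"dx":8,"dy":57,"dz":0,"twist":0},{"claw":0.5,"dx":8,"dy":63,"dz":0,"twist":0},{"claw":0.5,"dx":8,"dy":68,"dz":0,"twist":0}]'; python3 -m pendant '[{"claw":0.5,"dx":0,"dy":3,"dz":0,"twist":0},{"claw":0.5,"dx":0,"dy":4,"dz":0,"twist":0},{"claw":0.5,"dx":0,"dy":4,"dz":0,"twist":0},{"claw":0.5,"dx":0,"dy":4,"dz":0,"twist":0},{"claw":0.5,"dx":0,"dy":4,"dz":0,"twist":0}]'
python3 - <<'E'
from cloud import *
from scipy.optimize import least_squares
np.set_printoptions(precision=4,suppress=True)
P=[.468,.206]
for cam in("scene","top"):
    im,d=eyes.snapshot(cam);cv2.imwrite(f"pics/{cam}8.png",im);W=cloud(cam,d);x,y,z=W[...,0],W[...,1],W[...,2]
    near=(np.hypot(x-P[0],y-P[1])<.05)&(im.max(2)>60)
    for lo,hi in((.15,.18),(.18,.21),(.21,.26)):
        q=W[near&(z>lo)&(z<hi)][:,:2]
        if len(q)>8:print(cam,"tin",lo,len(q),least_squares(lambda p:np.hypot(*(q-p).T)-.032,P,loss="soft_l1",f_scale=.002).x)
    m=near&(z>.1);print("z range",np.percentile(z[m],[1,99]) if m.sum() else None)
    m=(np.hypot(x-P[0],y-P[1])<.1)&(z>.058)&(z<.075);print("bowl",cv2.minEnclosingCircle((W[m][:,:2]*1000).astype(np.float32)),m.sum())
a=cv2.imread("pics/scene8.png")[150:350,230:430];b=cv2.imread("pics/top8.png")[150:350,200:400]
cv2.imwrite("pics/f8.png",np.hstack([cv2.resize(i,(400,400),interpolation=cv2.INTER_CUBIC) for i in(a,b)]))
E
```

```text
clock: 17.2
tool_pos: [0.4242, -0.1015, 0.1992]
eef_rot: [0.989, 0.147, -0.0, -0.0]
contact_force: [0.7, 1.2, -2.5]
opening: 0.708
finger_force: 53.4
clock: 18.0
tool_pos: [0.4391, 0.0185, 0.1992]
eef_rot: [0.989, 0.148, -0.0, -0.0]
contact_force: [0.8, 0.9, -1.9]
opening: 0.713
finger_force: 53.4
clock: 18.8
tool_pos: [0.454, 0.1341, 0.1992]
eef_rot: [0.989, 0.147, -0.0, 0.0]
contact_force: [-0.9, -1.4, -2.3]
opening: 0.71
finger_force: 53.4
clock: 19.6
tool_pos: [0.4623, 0.2011, 0.1993]
eef_rot: [0.989, 0.147, -0.0, 0.0]
contact_force: [-0.3, -0.2, -3.0]
opening: 0.714
finger_force: 53.4
clock: 20.1
tool_pos: [0.4623, 0.2044, 0.1993]
eef_rot: [0.989, 0.147, -0.0, 0.0]
contact_force: [1.2, -0.5, -1.7]
opening: 0.711
finger_force: 53.4
scene tin 0.15 199 [0.4688 0.2057]
scene tin 0.18 286 [0.4683 0.2061]
scene tin 0.21 553 [0.4681 0.2082]
z range [0.1609 0.6518]
bowl ((469.7486877441406, 209.02914428710938), 77.30868530273438) 462
top tin 0.15 42 [0.467  0.2047]
top tin 0.18 67 [0.4663 0.2048]
top tin 0.21 178 [0.4677 0.2057]
z range [0.1654 0.6701]
bowl ((464.9172668457031, 207.332275390625), 73.90190124511719) 132
```

View pics/f8.png

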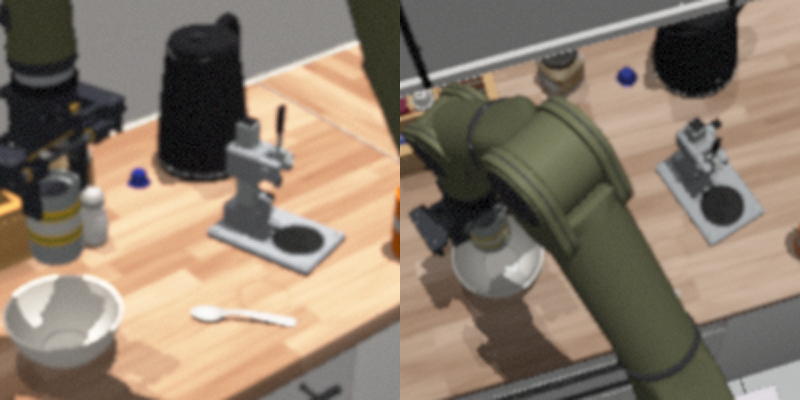

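The picture shows the tin level at (55,220), centred over the bowl at (65,320) within about 2 mm and about 93 mm above its rim. The lever is up at (280,125), and the bowl and teaspoon are unmoved. Hand in.

```bash
python3 -m pendant '[{"claw":0.5,"dx":0,"dy":0,"dz":0,"twist":0},{"claw":0.5,"dx":0,"dy":0,"dz":0,"twist":0},{"claw":0.5,"dx":0,"dy":0,"dz":0,"twist":0}]' && python3 -c "
from plant import r
print(r.finish_job())"
```

```text
clock: 20.5
tool_pos: [0.4623, 0.2047, 0.1994]
eef_rot: [0.989, 0.147, 0.0, 0.0]
contact_force: [0.7, 0.9, -1.7]
opening: 0.709
finger_force: 53.4
the job is handed in; nothing more can be done
None
```

I handed the job in at 20.5 s: the lever is up and the tin is held level and still about 9 cm above the middle of the bowl, but my first pull probably tipped it by roughly 12° in the opener before it settled back, so some may have spilled then.

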